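# Hang the tool cabinet's door back on its pintles

## Task

The small wooden cabinet's door has been taken off and stands upright in the grooved rest. Lift it out and, holding it open at about a right angle to the cabinet, lower both its hinge barrels together onto the cabinet's two pins, feeling for the pins rather than forcing the door, until it sits fully down; then let go and swing it shut against the cabinet. Do not disturb the glue bottle or the sanding block.

Things in the scene. Friction and masses are not known exactly. Their poses are not given: they have to be found in the camera images.
- cabinet: Open-fronted wooden cabinet, fixed to the bench, 110 deep (x) x 140 wide (y) x 176 mm high, its top overhanging 6 mm at the sides, flush in front; a tape roll lies on the rear of the top. Origin: centre of its underside; z up; its open front is the face x = -55 mm and looks along -x. Two fixed upright steel pins, one above the other, stand off its left (+y) side.
- hinge_place (a point): Nominal place of the lower pin's foot (axes as the cabinet's; cabinet frame x -63, y 90, z 36 mm). The pins sit on threaded shanks: BOTH may truly stand up to 6 mm nearer to or farther from the cabinet along its y, together; feel or look for it. x and heights are true. Pin: 8 mm thick, 18 mm long (tip at z 54), last 4 mm tapering to 3.6 mm, on a round 18 x 10 mm shoulder. It is rigid.
- upper_place (a point): The same nominal place for the upper pin's foot, 88 mm above the lower (cabinet frame x -63, y 90, z 124 mm, its tip at z 142). The upper pin is just like the lower one and stands exactly above it.
- door: Loose wooden door, frame and thin panel, about 0.28 kg. Origin: on its hinge barrels' axis, level with its lower edge; z up. The leaf fills x -7..7, y -12..-158, z 0..154 mm; outer face to -x, with a brass knob (16 mm diameter, 18 mm out, at y -145, z 77). Frame bars are 26 to 28 mm wide, 14 mm thick. Shut, its axes are parallel to the cabinet's; opening turns it clockwise seen from above.
- lower_mouth (a point): Mouth of the door's lower barrel (door frame 0, 0, 20 mm; axes as the door's). The two steel barrels, 18 mm outside, are open below (bore 10.5 mm, 26 mm deep) and closed above; the upper mouth is 88 mm above. Fully down, the mouths rest on the pins' shoulders and the door's origin is 16 mm above the cabinet's. Hung, the door turns freely, stays about where it is left, sags about 2 degrees.
- door_top (a point): Middle of the door's top edge (door frame 0, -85, 154 mm; axes as the door's), 14 mm thick, with a 28 mm deep full-thickness rail below it: the place to grip from above.
- rest: Wooden rest, fixed: two blocks 32 (x) x 72 (y) x 36 mm high at x = -48 and +48 mm with one groove along x, 17 mm wide, floor at z = 15 mm. Origin: centre of its underside. At the start the door stands in the groove, barrels at the +x end, its origin near x 85, y 0, z 15 mm and its outer face towards the rest's +y.
- glue_bottle: Small glue bottle, 45 mm diameter, 104 mm high, upright, to be left alone. Origin: centre of its underside.
- sanding_block: Wooden sanding block, 24 x 98 x 17 mm, lying flat, to be left alone. Origin: centre of its underside.

How it is judged:
On the way:
1. The door, still held in the fingers and standing open by 40 degrees or more, is lowered fully onto both pins (z of door in the frame of cabinet between 0.012 and 0.02 m and x of door in the frame of cabinet between -0.068 and -0.058 m and y of door in the frame of cabinet between 0.08 and 0.1 m and angle between door's own z axis and vertical below 0.07 rad and angle between the x axis of door and the x axis of cabinet, either way round above 0.7 rad and contact force between the fingers and door above 0.5 N), for 0.2 s.
At the end, for the whole second after the job is handed in: The door hangs on both pins, its barrels down on the shoulders to within 4 mm and within 10 mm of the nominal axis across the front and 5 mm front to back, upright to within 4 degrees, shut to within 4.5 degrees of the cabinet's front, at rest and let go (z of door in the frame of cabinet between 0.012 and 0.02 m and x of door in the frame of cabinet between -0.068 and -0.058 m and y of door in the frame of cabinet between 0.08 and 0.1 m and angle between door's own z axis and vertical below 0.07 rad and angle between the x axis of door and the x axis of cabinet, either way round below 0.08 rad and linear speed of door below 0.02 m/s and angular speed of door below 0.1 rad/s); the robot touches nothing.
It fails at once if the door is forced: more than 60 N between door and cabinet (contact force between door and cabinet above 60 N).
It fails at once if a bystander is disturbed: moved by more than 30 mm or tipped (distance of any of glue_bottle, sanding_block from where it was at the start of the episode above 0.03 m or angle between glue_bottle's own z axis and vertical above 0.5 rad).
It also fails if it takes over 48 s, if anything falls off the work surface, if the arm or the gripper's body presses on something with over 40 N, if the wrist force passes 120 N, or if a joint passes its speed limit or range.

## Robot

A 6-joint arm with a two-finger parallel gripper is mounted at the origin on a cart in front of the work surface, level with it; the furniture and walls round the work are solid. World frame = base frame: x ahead of the robot, y to its left, z up, the work surface at z = 0. Lengths are in m, angles in rad, forces in N, time in s.
With the tool pointing down it reaches from about 0.375 to 0.975 m from the base axis. Payload 3.8 kg.
Tool frame: the origin (TCP) lies at the very end of the fingers, on their centre line; the grasp point (between the pads) lies bot.grasp_offset behind it (bot.grasp_offset is the distance from the TCP to the grasp point, in m); y points along the fingers, x is the direction in which the jaws open and shut, and the axes are right-handed (so a half turn about y gives the same grasp; the last joint's range is limited). The gripper opens to 85 mm and grips with 20 to 120 N. Pads are 22 mm wide; open, the fingers measure 114 mm over their backs; the gripper's body (76 mm by 85 mm) begins 54 mm behind the grasp point. The pads swing forward as they close: fully open they stand 13 mm farther back than shut.
Start: joints at [-1.249, 0.264, 1.604, -0, 1.274, -0.037], TCP at [0.237, -0.632, 0.231] pointing down, gripper open.
Joint ranges: [-2.63, 2.63], [-0.94, 2.18], [0.31, 2.57], [-1.31, 4.45], [0, 2.66], [-2.55, 2.55]. Speed limits (rad/s): [2.57, 2.57, 3.14, 3.14, 3.14, 3.14].

## Interface

Orientations are given as a rotation vector (axis times angle).
In Python, from workcell import sensors, read_camera, job, bot gives the robot as it stands.
- The arm moves only by the tool arm_command, never from a script. Its argument "deltas" is a list of rows, each a list of 4 numbers: the shift along the tool's x, y, z in m, then the turn about the tool's y in rad. A call has 1 to 20 rows; each row shifts and turns the commanded pose from where the row before left it, along the tool's axes as they then stand; what a row does not reach is not made up. A row lasts 1/8 s, in which the tool goes at most 62.5 mm and 10.7 degrees, less where a joint would pass 70% of its speed; a pose out of reach is approached as far as the arm can. A call is refused whole if a number of a shift passes 0.0625 or a number of a turn 0.188, either way. A call with a gripper value outside its range is refused whole. "fingers" is the finger opening in m, from 0 to 0.0854, set as the call begins (left out, the last holds). The fingers move at their own pace and stop on an object; "newtons" is the grip in N (left out, the last holds). Time passes only in rows, so rows that do not move let the fingers close. It gives the time, the measured TCP pose, the force and the opening at its end, in the units of the state.
- sensors.read_state(): the state, without advancing time (a new reading comes with each control period).
- read_camera(name): name is "side" or "top" or "wrist"; returns a dict with "color" (420x560x3 uint8, red, green, blue), "vfov" (degrees; the focal length in pixels is half the picture's height over the tangent of half this angle, whatever the lens; pixels are square), "cx", "cy" (the principal point, pixels), "R" (3x3) and "t" (3): a world point X has camera coordinates R X + t; the wrist camera has in their place "T_tool_cam" (4x4, takes a point from camera to tool coordinates, whose origin is the TCP and whose axes are the tool frame's). Camera axes: x right, y down, z forward; pixel columns grow to the right and rows downward; lengths in m; the calibration is good to about 2 mm. The wrist camera is an equidistant fisheye: a pixel r from the principal point sees the ray r / f radians off the axis. A picture is of the moment at which its call begins: read the wrist's pose just before it. There is no depth.
- job.finish_job(): hands the job in, once; it reports no verdict.
The state is a dict: "time": time; "q": joint angles; "joint_vel": joint speeds; "joint_torque": joint torques, N m; "tool_pos": TCP position; "tcp_rot": TCP orientation; "wrist_force": force on the tool from outside, world axes, zero at the start; "torque": the same for the moment, N m; "width": opening from 0.0 (shut) to 1.0 (fully open).
Only numpy, scipy, OpenCV 4.12 (cv2) and the standard library are available. Lean on these libraries where they do the work, as an engineer would, in place of code of your own. Each camera call takes 0.05 s, during which the arm holds its last target.

## Working session

There is one attempt and no reset: what is moved stays moved. The work goes in short steps, Python scripts to look and compute and a tool call to move; the robot and the scene stay as the last step left them, time stands still between calls to the robot, and variables do not carry over. Pictures are saved under pics/ and viewed, and the job is handed in when it is done.

Besides the shell and the picture viewer there is one more tool, called after "Request:" by a JSON object that holds its "name" and its "arguments". arm_command: Moves the arm, as the interface text tells. Its arguments: {"type":"object","properties":{"deltas":{"type":"array"},"fingers":{"type":"number"},"newtons":{"type":"number"}},"required":["deltas"]}

```bash
ls; mkdir -p pics; python3 - <<'E'
from workcell import sensors, read_camera, job, bot
import cv2,numpy as np
s=sensors.read_state(); print(s); print(bot.grasp_offset)
for n in ["side","top","wrist"]:
    c=read_camera(n); cv2.imwrite(f"pics/{n}0.png",c["color"][:,:,::-1])
    print(n,{k:(v if k!="color" else 0) for k,v in c.items()})
E
```

```text
pics
{'time': 0.0, 'q': array([-1.24893784e+00,  2.64757022e-01,  1.60537172e+00,  7.26327260e-06,
        1.27368038e+00, -3.69041056e-02]), 'joint_vel': array([ 0.00020617,  0.00180811, -0.00034403,  0.00158073,  0.00038651,
        0.00204273]), 'joint_torque': array([ 1.94292275e-03, -5.15111518e+01, -3.67313755e+01,  2.41291309e-04,
        1.28470862e-02, -1.79874411e-05]), 'tool_pos': array([ 0.23677232, -0.63133863,  0.22996064]), 'tcp_rot': array([-1.35646504,  0.94226645, -0.9393433 ]), 'wrist_force': array([-0.58838896, -0.34620117, -0.62391257]), 'torque': array([ 0.0575999 , -0.00434622,  0.00295093]), 'width': 1.0019084354070953}
0.0187
side {'color': 0, 'vfov': 44.02965382049341, 'cx': 278.97795867054435, 'cy': 223.13170371286165, 'R': array([[-0.9328599 ,  0.36022419, -0.00330682],
       [ 0.3031541 ,  0.78004256, -0.54738578],
       [-0.19460214, -0.51163672, -0.83687387]]), 't': array([ 0.35073734, -0.40219957,  1.28821575])}
top {'color': 0, 'vfov': 46.39290845762184, 'cx': 284.8152896783565, 'cy': 210.21984722782872, 'R': array([[-0.0234707 , -0.99933617, -0.02786295],
       [-0.99631425,  0.02568164, -0.08184361],
       [ 0.08250485,  0.02583933, -0.99625563]]), 't': array([0.44190434, 0.52732328, 1.01733168])}
wrist {'color': 0, 'vfov': 65.70646984690485, 'cx': 279.1031017703846, 'cy': 206.63855507802342, 'T_tool_cam': array([[ 9.99999893e-01, -2.89563098e-05, -4.61583915e-04,
        -6.05094040e-04],
       [ 4.34285946e-04, -2.84412150e-01,  9.58702008e-01,
        -1.40884151e-01],
       [-1.59040546e-04, -9.58702106e-01, -2.84412107e-01,
         7.21441269e-02],
       [ 0.00000000e+00,  0.00000000e+00,  0.00000000e+00,
         1.00000000e+00]])}
```

View pics/top0.png

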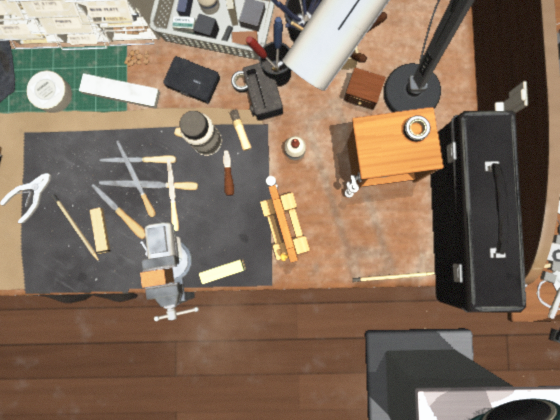

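View pics/side0.png

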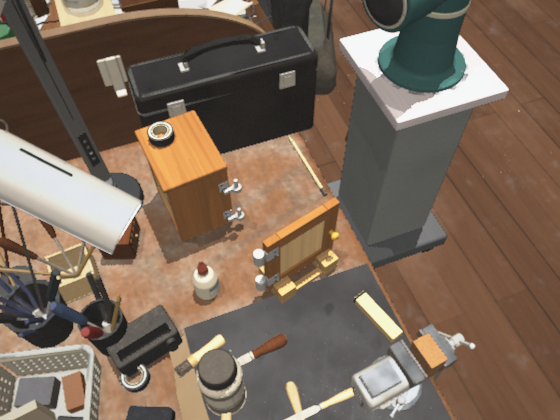

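View pics/wrist0.png

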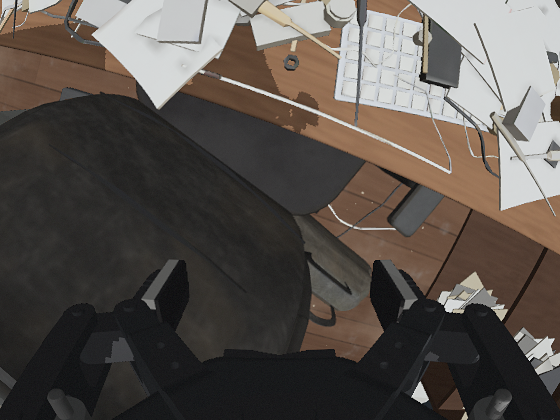

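```bash
cat > h.py <<'E'
import cv2,numpy as np
from scipy.spatial.transform import Rotation as Rn
def f(c): return 210/np.tan(np.radians(c["vfov"])/2)
def proj(c,X):
    X=np.atleast_2d(X); p=X@np.array(c["R"]).T+c["t"]
    return np.c_[f(c)*p[:,0]/p[:,2]+c["cx"], f(c)*p[:,1]/p[:,2]+c["cy"]]
def ray(c,u,v):
    d=np.array([(u-c["cx"])/f(c),(v-c["cy"])/f(c),1.]); R=np.array(c["R"])
    return -R.T@c["t"], R.T@d
def atz(c,u,v,z):
    o,d=ray(c,u,v); return o+d*(z-o[2])/d[2]
def crop(img,x0,y0,x1,y1,k,name):
    cv2.imwrite(name,cv2.resize(np.ascontiguousarray(img[y0:y1,x0:x1,::-1]),None,fx=k,fy=k,interpolation=cv2.INTER_CUBIC))
def wproj(c,pos,rot,X):
    X=np.atleast_2d(X); Tt=np.eye(4);Tt[:3,:3]=Rn.from_rotvec(rot).as_matrix();Tt[:3,3]=pos
    T=np.linalg.inv(Tt@np.array(c["T_tool_cam"])); p=X@T[:3,:3].T+T[:3,3]
    r=np.hypot(p[:,0],p[:,1]); th=np.arctan2(r,p[:,2]); k=f(c)*th/r
    return np.c_[c["cx"]+k*p[:,0],c["cy"]+k*p[:,1]]
E
python3 - <<'E'
from workcell import *
from h import *
import pickle
d={}
for n in ["side","top"]:
    c=read_camera(n); d[n]=c
pickle.dump(d,open("cams.pkl","wb"))
t=d["top"]["color"];s=d["side"]["color"]
crop(t,320,90,460,220,5,"pics/tcab.png")
crop(t,240,160,330,280,5,"pics/trest.png")
crop(s,120,100,270,250,5,"pics/scab.png")
crop(s,240,190,360,310,5,"pics/srest.png")
E
```

```text
(no output)
```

View pics/tcab.png

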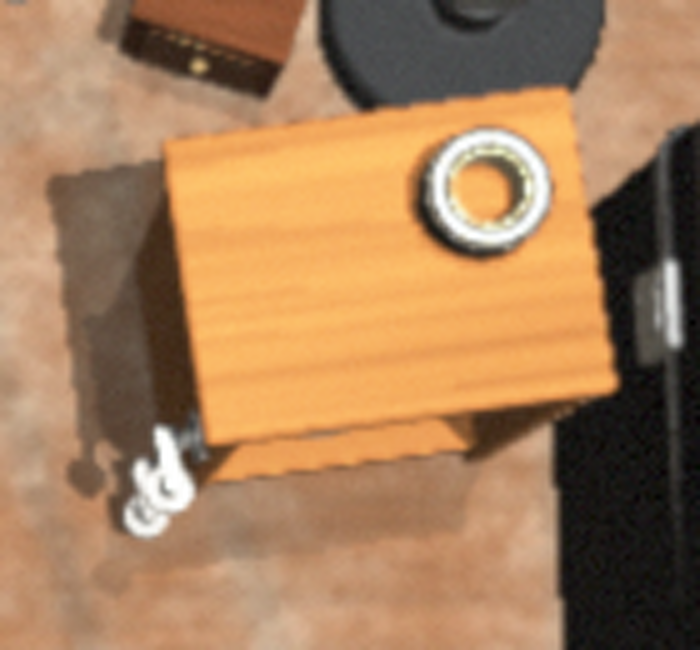

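View pics/trest.png

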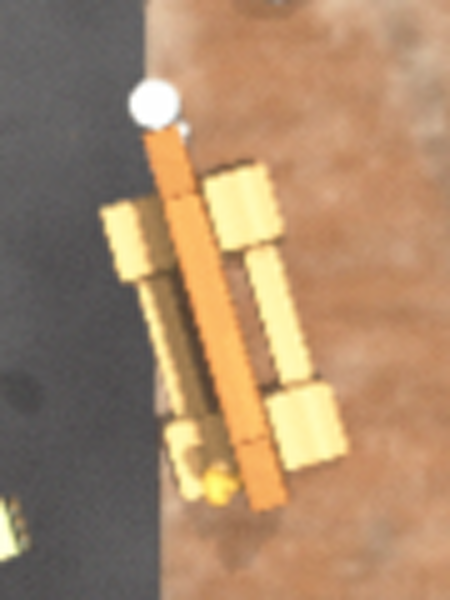

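View pics/scab.png

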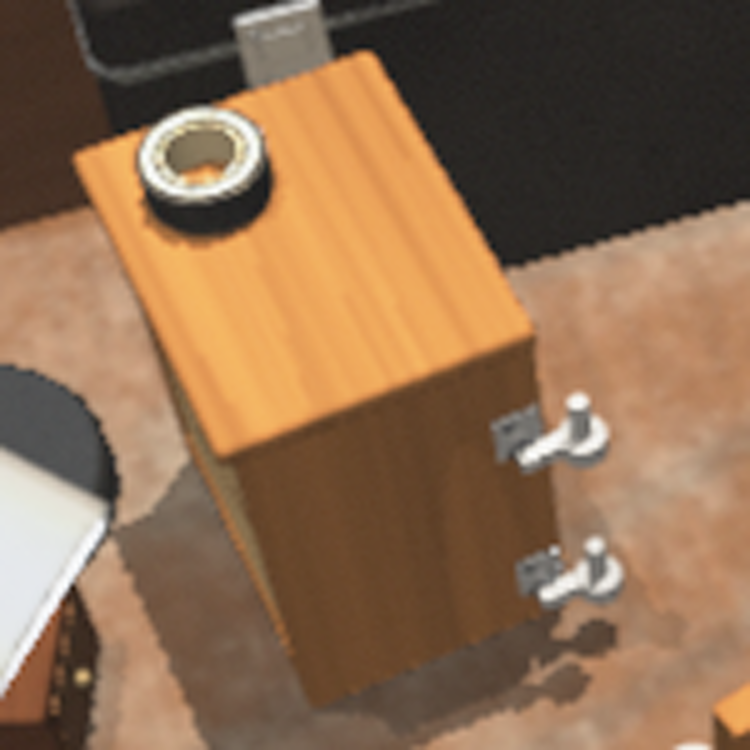

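View pics/srest.png

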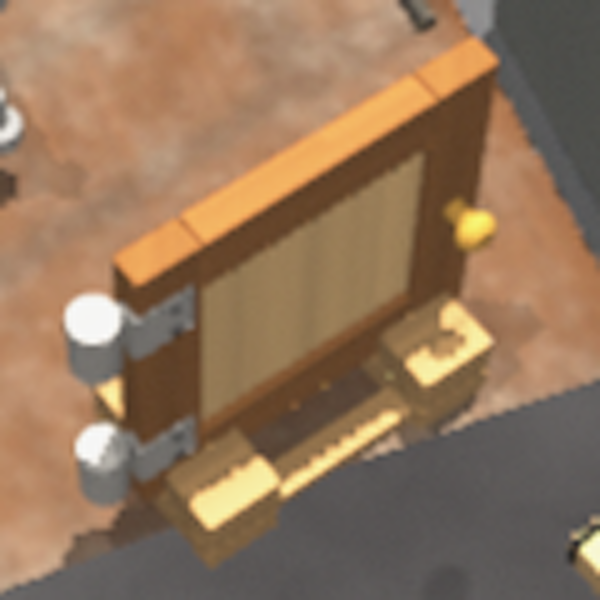

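```bash
cat > fit.py <<'E'
from h import *; import pickle
from scipy.optimize import least_squares
d=pickle.load(open("cams.pkl","rb")); T,S=d["top"],d["side"]
def pose(p,L): 
    L=np.array(L,float); c,s=np.cos(p[2]),np.sin(p[2])
    return np.c_[c*L[:,0]-s*L[:,1]+p[0], s*L[:,0]+c*L[:,1]+p[1], L[:,2]]
def fit(obs,p0,free=3):
    def r(p): return np.concatenate([(proj(c,pose(p,[L]))[0]-uv) for c,L,uv in obs])
    q=least_squares(r,p0); return q.x, r(q.x).reshape(-1,2)
if __name__=="__main__":
    t=lambda x,y:(320+x/5,90+y/5); s=lambda x,y:(120+x/5,100+y/5)
    z=.176
    obs=[(T,(.055,.076,z),t(165,143)),(T,(.055,-.076,z),t(568,87)),(T,(-.055,-.076,z),t(618,385)),(T,(-.055,.076,z),t(210,443)),
     (S,(.055,.076,z),s(230,455)),(S,(.055,-.076,z),s(75,157)),(S,(-.055,-.076,z),s(370,52)),(S,(-.055,.076,z),s(533,338))]
    for o in (obs,obs[:4],obs[4:]):
        p,r=fit(o,[.6,0,.1]); print("cab",p,np.degrees(p[2])); print(r.round(1).tolist())
    cab,_=fit(obs,[.6,0,.1])
    for zz,uv in((.142,s(578,400)),(.054,s(596,543))):
        X=atz(S,*uv,zz); c,sn=np.cos(cab[2]),np.sin(cab[2]); dx=X[:2]-cab[:2]
        print("pin side",X,"local",c*dx[0]+sn*dx[1],-sn*dx[0]+c*dx[1])
    for zz in(.142,.054):
      for dy in(-.006,0,.006):
        P=pose(cab,[(-.063,.09+dy,zz)]); print(zz,dy,((proj(T,P)[0]-(320,90))*5).round(),((proj(S,P)[0]-(120,100))*5).round())
    t=lambda x,y:(240+x/5,160+y/5); s=lambda x,y:(240+x/5,190+y/5)
    z=.169
    obs=[(T,(-.007,-.012,z),t(145,138)),(T,(.007,-.012,z),t(180,128)),(T,(-.007,-.158,z),t(250,508)),(T,(.007,-.158,z),t(287,498)),
     (S,(-.007,-.012,z),s(132,288)),(S,(.007,-.012,z),s(114,262)),(S,(-.007,-.158,z),s(498,66)),(S,(.007,-.158,z),s(478,38))]
    for o in (obs,obs[:4],obs[4:]):
        p,r=fit(o,[.5,.1,-1.3]); print("door",p,np.degrees(p[2]),pose(p,[(0,-.085,z)])); print(r.round(1).tolist())
E
python3 fit.py
```

```text
cab [0.64481079 0.21741207 0.11000623] 6.302892639995892
[[-2.3, 0.8], [-1.1, 0.7], [-1.5, -0.5], [-2.6, -0.8], [-0.7, -1.8], [0.1, -2.7], [-1.6, -2.1], [-0.2, -2.5]]
cab [0.64478378 0.21403169 0.11285857] 6.466319523020297
[[-0.5, 0.9], [0.7, 0.5], [0.4, -0.7], [-0.6, -0.7]]
cab [0.64516909 0.22275312 0.10715654] 6.139617666073196
[[-0.3, 0.7], [0.7, -0.7], [-0.9, -0.1], [0.5, -0.0]]
pin side [0.57122169 0.29676608 0.142     ] local -0.06443244245849704 0.08695328948077014
pin side [0.57076918 0.29652406 0.054     ] local -0.06490878349431534 0.08676241361934847
0.142 -0.006 [168. 476.] [571. 396.]
0.142 0 [152. 478.] [578. 408.]
0.142 0.006 [137. 480.] [585. 420.]
0.054 -0.006 [144. 504.] [588. 540.]
0.054 0 [130. 506.] [595. 551.]
0.054 0.006 [116. 508.] [602. 563.]
door [ 0.58540166  0.45391626 -1.31507679] -75.34834989113186 [[0.50316573 0.43241622 0.169     ]]
[[-2.3, -1.5], [-2.0, -1.6], [-1.6, 0.7], [-1.6, 0.6], [0.5, -1.3], [-1.0, -2.4], [0.6, -2.1], [-0.8, -2.1]]
door [ 0.58450566  0.45047528 -1.31533513] -75.36315131731921 [[0.50226418 0.42899649 0.169     ]]
[[-0.4, -1.1], [-0.2, -1.2], [0.3, 1.1], [0.3, 1.0]]
door [ 0.58660053  0.45725482 -1.31789838] -75.51001490007334 [[0.50430426 0.43598691 0.169     ]]
[[0.6, 0.7], [-1.0, -0.5], [0.9, -0.1], [-0.5, -0.2]]
```

```bash
python3 - <<'E'
from workcell import *
from h import *
s=sensors.read_state(); R=Rn.from_rotvec(s["tcp_rot"]).as_matrix(); print(R.round(3)); print(s["tool_pos"],np.degrees(np.arctan2(R[1,0],R[0,0])),np.degrees(s["q"]),s["time"], np.degrees(np.arctan2(s["tool_pos"][1],s["tool_pos"][0])))
print([x for x in dir(bot) if x[0]!="_"])
E
```

```text
[[ 0.351 -0.     0.936]
 [-0.936  0.001  0.351]
 [-0.001 -1.     0.   ]]
[ 0.23690335 -0.63166429  0.23060738] -69.44120854421148 [-7.15574402e+01  1.51451699e+01  9.19427286e+01  1.19140673e-03
  7.29769704e+01 -2.11657905e+00] 0.25 -69.4416291604073
['MotionError', 'grasp_offset']
```

Request:
{"name": "arm_command", "arguments": {"deltas": [[-0.0375,-0.0215,0.0355,0],[-0.0375,-0.0215,0.036,0],[-0.0375,-0.0215,0.036,0],[-0.0375,-0.0215,0.036,0],[-0.0375,-0.0215,0.036,0],[-0.0375,-0.0215,0.036,0],[-0.0375,-0.0215,0.036,0],[-0.0375,-0.0215,0.036,0],[-0.0455,0,0.0267,0],[-0.0455,0,0.0267,0],[-0.0455,0,0.0267,0],[-0.0455,0,0.0267,0],[-0.0455,0,0.0267,0],[-0.0455,0,0.0267,0],[-0.0455,0,0.0267,0],[-0.0455,0,0.0267,0],[-0.0455,0,0.0267,0],[-0.0455,0,0.0267,0],[0,0.03,0,0.0525],[0,0.04,0,0.0525]]}}

```text
time: 2.75
tool_pos: [0.4917, 0.271, 0.3335]
tcp_rot: [-1.316, 1.019, -1.021]
wrist_force: [-0.3, -0.6, -0.5]
width: 1.0
```

```bash
cat > snap.py <<'E'
import sys
from workcell import *
from h import *
import pickle
s=sensors.read_state(); R=Rn.from_rotvec(s["tcp_rot"]).as_matrix()
print(s["time"],s["tool_pos"],"yaw",np.degrees(np.arctan2(R[1,0],R[0,0])),"F",s["wrist_force"].round(2),"M",s["torque"].round(2),s["width"],"q6",s["q"][5])
for n in sys.argv[2:]:
    s=sensors.read_state(); c=read_camera(n); pickle.dump((s,c),open(f"{n}_{sys.argv[1]}.pkl","wb"))
    cv2.imwrite(f"pics/{n}_{sys.argv[1]}.png",c["color"][:,:,::-1])
E
python3 snap.py 1 wrist top
```

```text
2.75 [0.49165176 0.27101464 0.33353776] yaw -75.44929044491556 F [-0.32 -0.57 -0.5 ] M [-0.04  0.03  0.  ] 1.0004535339146496 q6 1.7763177241548473
```

View pics/wrist_1.png

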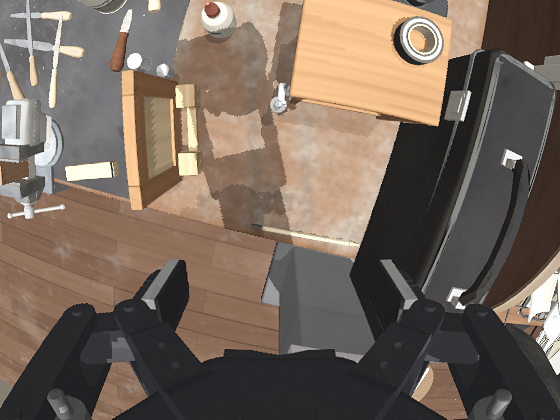

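View pics/top_1.png

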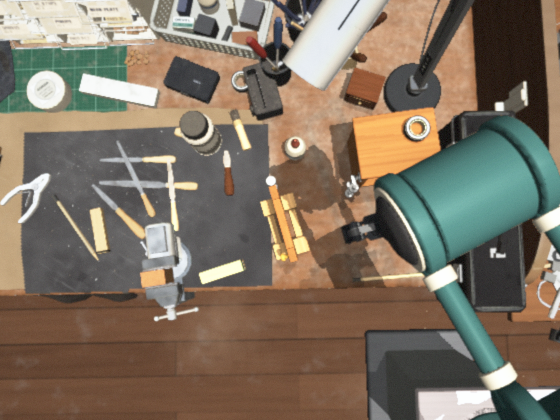

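```bash
python3 - <<'E'
import pickle
from h import *
s,c=pickle.load(open("wrist_1.pkl","rb")); w=c["color"]
crop(w,260,0,460,135,4,"pics/a1.png"); crop(w,110,40,210,220,4,"pics/a2.png"); crop(w,262,70,302,120,12,"pics/a3.png")
E
```

```text
(no output)
```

View pics/a1.png

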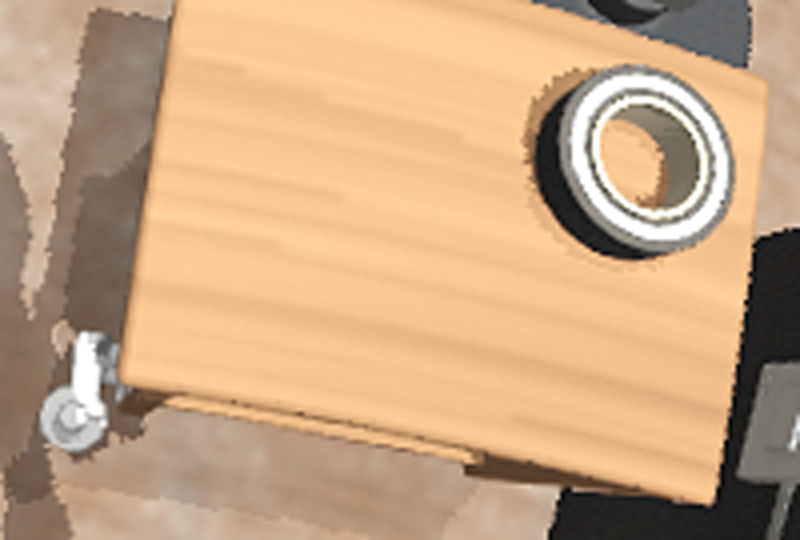

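View pics/a2.png

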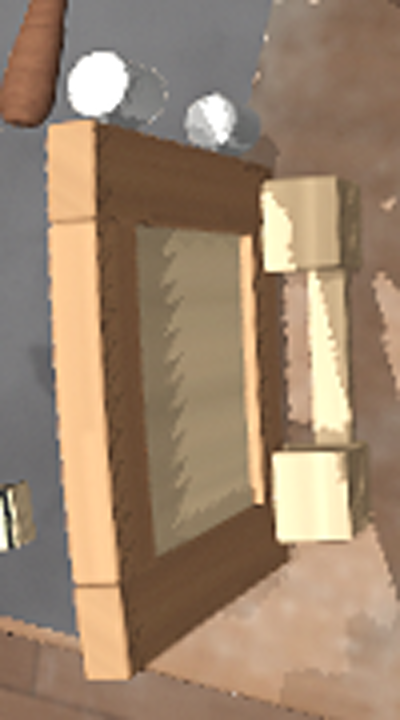

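View pics/a3.png

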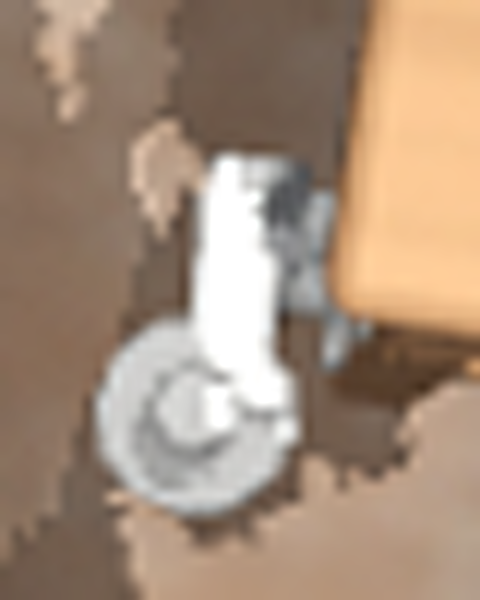

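```bash
cat > wfit.py <<'E'
from h import *; import pickle
from fit import pose
from scipy.optimize import least_squares
def wray(c,s,u,v):
    du,dv=u-c["cx"],v-c["cy"]; r=np.hypot(du,dv); th=r/f(c)
    d=np.array([np.sin(th)*du/r,np.sin(th)*dv/r,np.cos(th)])
    Tt=np.eye(4);Tt[:3,:3]=Rn.from_rotvec(s["tcp_rot"]).as_matrix();Tt[:3,3]=s["tool_pos"]
    T=Tt@np.array(c["T_tool_cam"]); return T[:3,3],T[:3,:3]@d
def watz(c,s,u,v,z):
    o,d=wray(c,s,u,v); return o+d*(z-o[2])/d[2]
def wfit(c,s,obs,p0):
    r=lambda p:np.concatenate([(wproj(c,s["tool_pos"],s["tcp_rot"],pose(p,[L]))[0]-uv) for L,uv in obs])
    q=least_squares(r,p0); return q.x,r(q.x).reshape(-1,2)
def loc(p,X):
    d=np.array(X[:2])-p[:2]; c,s=np.cos(p[2]),np.sin(p[2]); return c*d[0]+s*d[1],-s*d[0]+c*d[1]
cr=lambda x0,y0,k:(lambda x,y:(x0+(x+.5)/k-.5,y0+(y+.5)/k-.5))
E
python3 - <<'E'
from wfit import *
s,c=pickle.load(open("wrist_1.pkl","rb"))
a=cr(260,0,4);b=cr(110,40,4);e=cr(262,70,12);z=.176
cab,r=wfit(c,s,[((-.055,.076,z),a(121,385)),((-.055,-.076,z),a(714,505)),((.055,-.076,z),a(768,82))],[.64,.21,.11]); print("cab",cab,np.degrees(cab[2]),r.round(1).tolist())
P=watz(c,s,*e(193,418),.124); print("pin",P,loc(cab,P))
P=watz(c,s,*e(195,400),.142); print("pin tip",P,loc(cab,P))
z=.169
dr,r=wfit(c,s,[((-.007,-.012,z),b(48,127)),((.007,-.012,z),b(97,121)),((-.007,-.158,z),b(86,680)),((.007,-.158,z),b(131,678))],[.58,.45,-1.31]); print("door",dr,np.degrees(dr[2]),r.round(1).tolist(),pose(dr,[(0,-.085,z)]))
for zz in(.05,.14):
  print(wproj(c,s["tool_pos"],s["tcp_rot"],pose(dr,[(0,0,.015+.02+zz)])))
print(e(193,418),b(98,84),b(210,120))
E
```

```text
cab [0.64256694 0.21745462 0.12411501] 7.111266273777137 [[-1.8, 0.2], [1.8, -1.1], [0.4, 1.1]]
pin [0.57018374 0.29388174 0.124     ] (np.float64(-0.06236498743663387), np.float64(0.08480001039597658))
pin tip [0.57123745 0.29388033 0.142     ] (np.float64(-0.061319549902447146), np.float64(0.08466816183190481))
door [ 0.5849233   0.45130554 -1.31380669] -75.27557860209444 [[-0.2, -1.0], [-0.2, -1.2], [-0.2, 0.9], [0.2, 1.4]] [[0.50271475 0.42970108 0.169     ]]
[[157.01718552  67.54030964]]
[[124.96018246  57.14091959]]
(277.625, 104.375) (134.125, 60.625) (162.125, 69.625)
```

Request:
{"name": "arm_command", "arguments": {"deltas": [[-0.0503,0.02,0.0168,0],[-0.0503,0.02,0.0168,0],[-0.0503,0.02,0.0169,0],[0,0.02,0,0],[0,0,0,0]]}}

```text
time: 3.48
tool_pos: [0.5014, 0.4274, 0.2518]
tcp_rot: [-1.323, 1.02, -1.02]
wrist_force: [1.1, -0.0, 0.2]
width: 1.002
```

```bash
python3 snap.py 2 wrist side top
```

```text
3.475 [0.50136306 0.42744844 0.25181579] yaw -75.40115354440196 F [ 1.08 -0.04  0.18] M [-0.02 -0.05  0.03] 1.0018964225466127 q6 1.984596480513707
```

View pics/wrist_2.png

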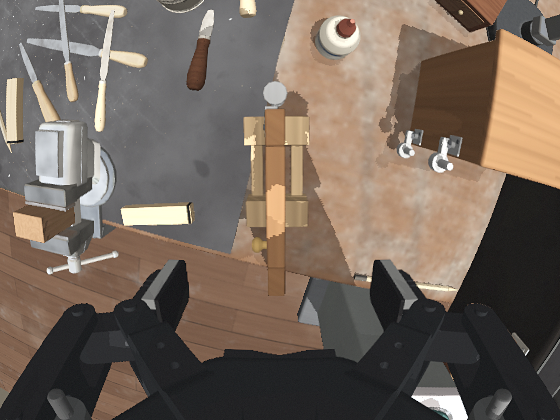

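View pics/side_2.png

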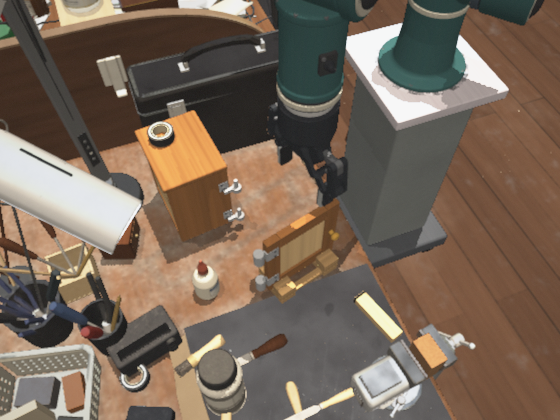

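```bash
python3 - <<'E'
import pickle
from h import *
s,c=pickle.load(open("wrist_2.pkl","rb")); w=c["color"]
crop(w,235,70,325,305,2.5,"pics/b1.png"); crop(w,235,70,325,190,6,"pics/b2.png");crop(w,235,200,325,310,6,"pics/b3.png");crop(w,380,110,480,190,8,"pics/b4.png")
E
```

```text
(no output)
```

View pics/b2.png

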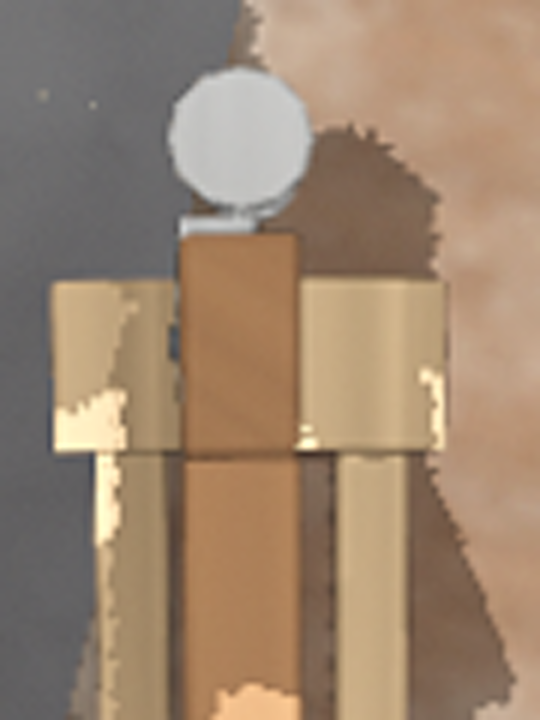

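View pics/b3.png

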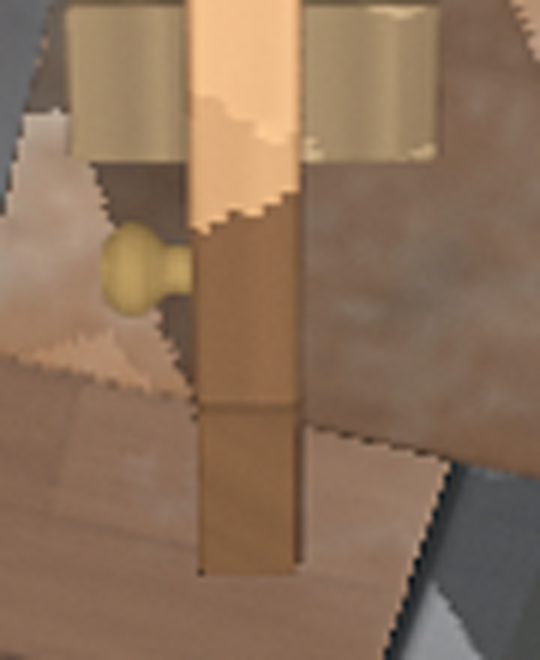

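View pics/b4.png

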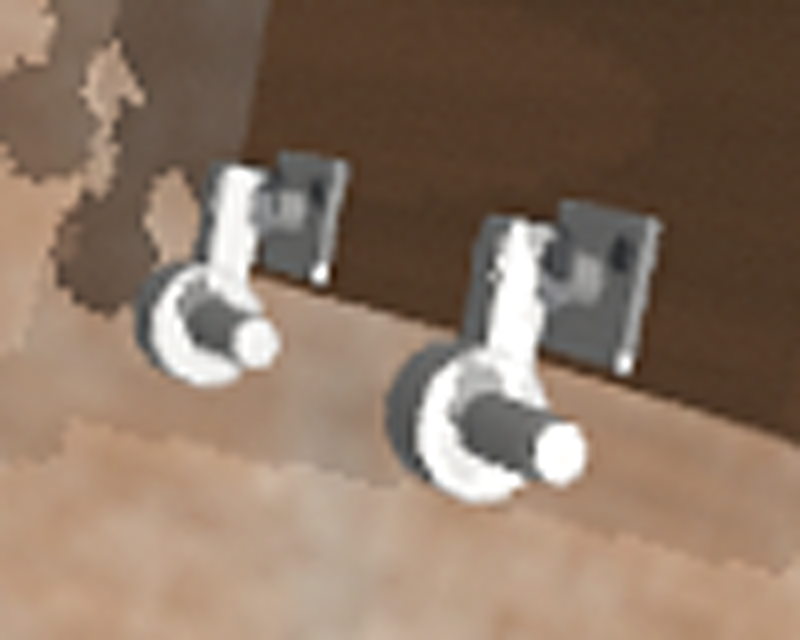

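```bash
python3 - <<'E'
from wfit import *
s,c=pickle.load(open("wrist_2.pkl","rb"))
a=cr(235,70,6);b=cr(235,200,6);e=cr(380,110,8);z=.169
dr,r=wfit(c,s,[((-.007,-.012,z),a(180,236)),((.007,-.012,z),a(297,233)),((-.007,-.158,z),b(200,573)),((.007,-.158,z),b(297,572))],[.58,.45,-1.31]); print("door",dr,np.degrees(dr[2]),r.round(1).tolist(),pose(dr,[(0,-.085,z)]))
# free z
rr=lambda p:np.concatenate([(wproj(c,s["tool_pos"],s["tcp_rot"],pose(p[:3],[(L[0],L[1],p[3])]))[0]-uv) for L,uv in [((-.007,-.012),a(180,236)),((.007,-.012),a(297,233)),((-.007,-.158),b(200,573)),((.007,-.158),b(297,572))]])
q=least_squares(rr,[*dr,z]); print(q.x,q.cost)
# barrel top circle centre
for zz in (.165,.169,.175): print("barrel",watz(c,s,*a(241,138),zz))
Pu=watz(c,s,*e(560,455),.142);Pl=watz(c,s,*e(259,343),.054); print("pins",Pu,Pl)
R=Rn.from_rotvec(s["tcp_rot"]).as_matrix()
g=pose(dr,[(0,-.085,z)])[0]; print("grip in tool",R.T@(g-s["tool_pos"]), R.round(3).tolist())
E
```

```text
door [ 0.58516868  0.45322456 -1.31096151] -75.11256138565248 [[-0.6, -1.5], [0.6, -1.1], [-0.6, 1.8], [0.6, 1.9]] [[0.50302192 0.43138629 0.169     ]]
[ 0.58431267  0.453053   -1.31088812  0.16476265] 0.4124343985391768
barrel [0.5836995  0.45250575 0.165     ]
barrel [0.58348243 0.4524012  0.169     ]
barrel [0.58315681 0.45224438 0.175     ]
pins [0.57026288 0.29482517 0.142     ] [0.57053268 0.29417666 0.054     ]
grip in tool [-0.00355814  0.08279989  0.00286906] [[0.252, -0.003, 0.968], [-0.968, -0.003, 0.252], [0.002, -1.0, -0.003]]
```

Request:
{"name": "arm_command", "arguments": {"deltas": [[-0.0035,0.02,0.0025,0],[0,0.03,0,0],[0,0.03,0,0],[0,0.03,0,0],[0,0,0,0]]}}

```text
time: 4.25
tool_pos: [0.5016, 0.4302, 0.1394]
tcp_rot: [-1.325, 1.023, -1.02]
wrist_force: [0.3, -0.1, -0.0]
width: 0.996
```

```bash
python3 snap.py 3 wrist
```

```text
4.25 [0.50163607 0.43018838 0.13944357] yaw -75.49517128874133 F [ 0.34 -0.08 -0.04] M [-0.02  0.    0.02] 0.995846330265039 q6 1.9888383788752404
```

View pics/wrist_3.png

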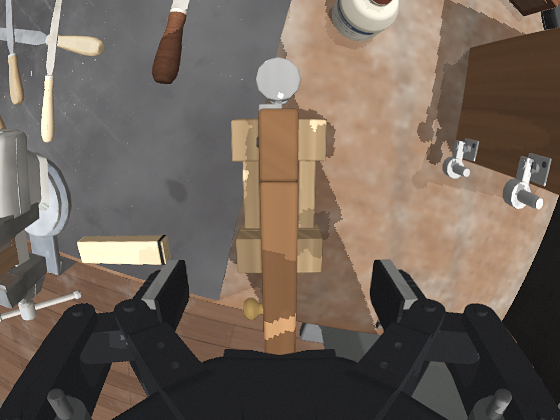

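Request:
{"name": "arm_command", "arguments": {"deltas": [[0,0,0,0],[0,0,0,0],[0,0,0,0],[0,0,0,0],[0,0,0,0],[0,0,0,0]], "fingers": 0.0, "newtons": 60}}

```text
time: 5.05
tool_pos: [0.5041, 0.4326, 0.1442]
tcp_rot: [-1.317, 1.019, -1.02]
wrist_force: [-0.3, -1.1, 4.6]
width: 0.151
```

```bash
python3 snap.py 4 wrist side
```

```text
5.05 [0.50412068 0.43262515 0.14417489] yaw -75.45258456410693 F [-0.32 -1.07  4.58] M [-0.25 -0.02 -0.01] 0.1513076744584896 q6 1.9888902311649148
```

View pics/wrist_4.png

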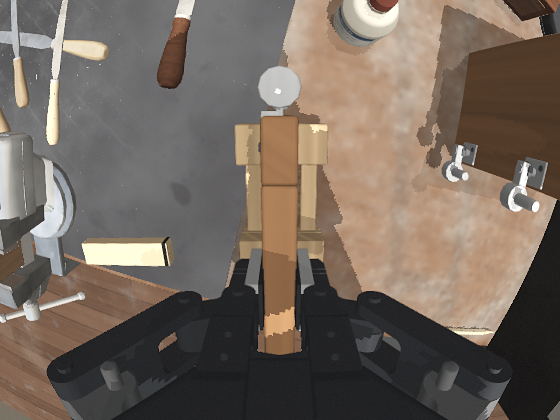

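Request:
{"name": "arm_command", "arguments": {"deltas": [[0,-0.01,0,0],[0,-0.02,0,0],[0,-0.02,0,0],[0,0,0,0],[0,0,0,0]]}}

```text
time: 5.78
tool_pos: [0.5036, 0.4324, 0.1935]
tcp_rot: [-1.318, 1.02, -1.02]
wrist_force: [-0.1, 0.2, -3.9]
width: 0.15
```

```bash
python3 snap.py 5 wrist side
```

```text
5.775 [0.50357624 0.43236762 0.19347993] yaw -75.45920623879712 F [-0.14  0.25 -3.89] M [ 0.04 -0.   -0.09] 0.1500270683629807 q6 1.9889213353005541
```

View pics/wrist_5.png

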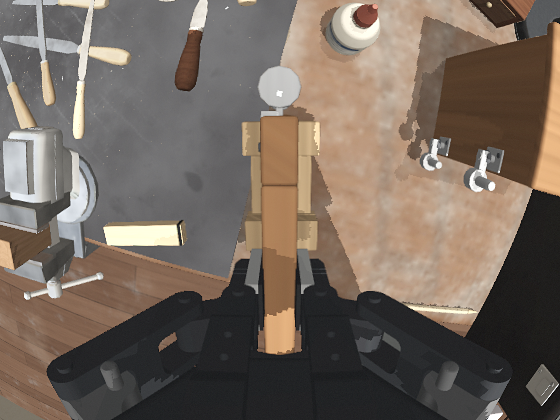

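View pics/side_5.png

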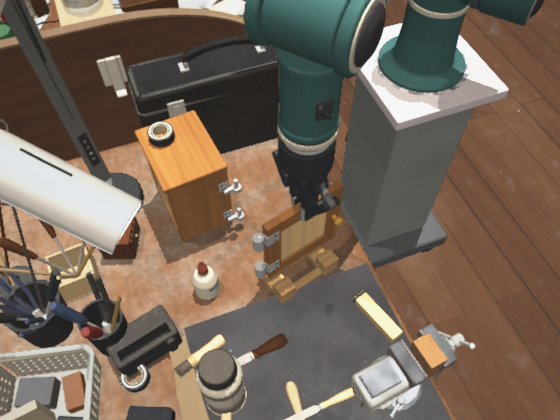

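Request:
{"name": "arm_command", "arguments": {"deltas": [[0.02,0,-0.008,0],[0.03,0,-0.013,0],[0.03,0,-0.012,0],[0.03,0.005,-0.012,0],[0.015,0.007,-0.008,0],[0,0,0,0],[0,0,0,0]]}}

```text
time: 6.75
tool_pos: [0.484, 0.2988, 0.1814]
tcp_rot: [-1.318, 1.02, -1.02]
wrist_force: [-0.2, 1.2, -3.0]
width: 0.15
```

```bash
python3 snap.py 6 wrist side top;python3 - <<'E'
import pickle
from h import *
s,c=pickle.load(open("wrist_6.pkl","rb")); w=c["color"]
crop(w,240,50,360,150,6,"pics/c1.png")
s,c=pickle.load(open("side_6.pkl","rb")); w=c["color"]
crop(w,170,150,320,250,5,"pics/c2.png")
E
```

```text
6.75 [0.48397524 0.29876153 0.18140342] yaw -75.46100516516981 F [-0.18  1.21 -2.97] M [ 0.05  0.01 -0.02] 0.14955762495732244 q6 1.8257155224661705
```

View pics/wrist_6.png

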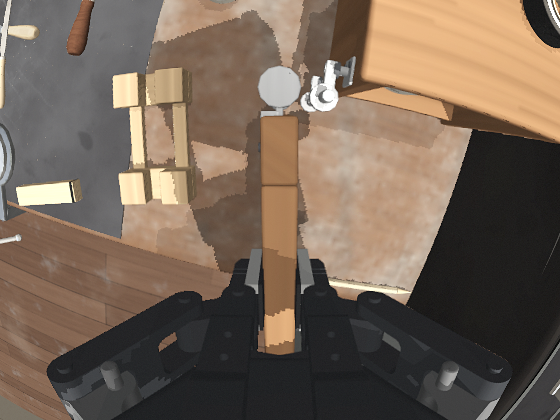

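View pics/c1.png

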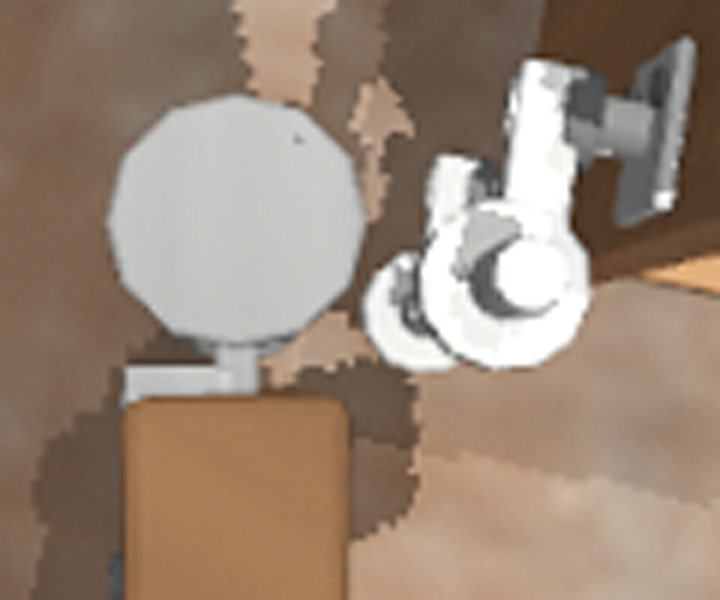

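View pics/c2.png

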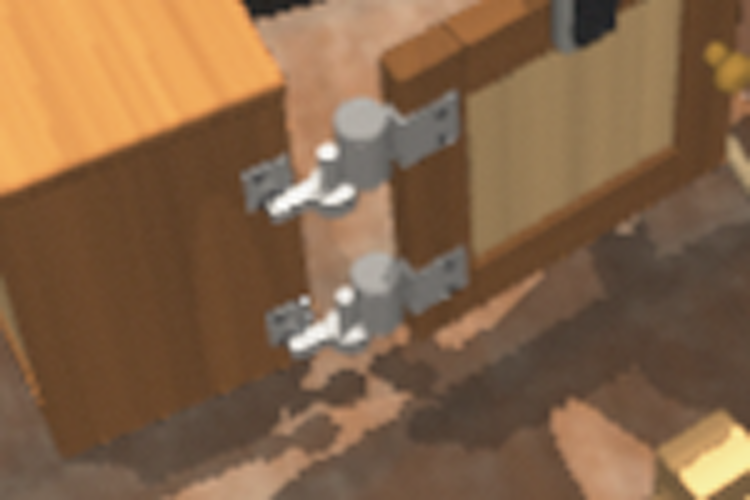

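```bash
python3 - <<'E'
from wfit import *
s,c=pickle.load(open("wrist_6.pkl","rb"))
a=cr(240,50,6)
R=Rn.from_rotvec(s["tcp_rot"]).as_matrix(); tl=lambda X:(R.T@(X-s["tool_pos"])).round(4)
for z in(.142,): X=watz(c,s,*a(533,277),z); print("tip",X,tl(X))
X=watz(c,s,*a(505,285),.124); print("shoulder",X,tl(X))
X=watz(c,s,*a(412,312),.036); print("low shoulder",X,tl(X))
for z in(.18,.186,.192,.198):
    X=watz(c,s,*a(236,220),z)
    e=[np.linalg.norm(watz(c,s,*a(*p),z)-X) for p in((108,220),(364,222),(236,96),(236,346))]
    print("barrel",z,X,tl(X),np.round(e,4))
E
```

```text
tip [0.57001982 0.29383506 0.142     ] [0.0264 0.0394 0.082 ]
shoulder [0.57006692 0.29401867 0.124     ] [0.0262 0.0574 0.0821]
low shoulder [0.56981424 0.29572739 0.036     ] [0.0246 0.1454 0.0822]
barrel 0.18 [0.56486069 0.32047811 0.18      ] [-0.0007  0.0015  0.0837] [0.0092 0.0092 0.0092 0.0092]
barrel 0.186 [0.56438366 0.32034342 0.186     ] [-0.0007 -0.0045  0.0833] [0.0088 0.0088 0.0088 0.0088]
barrel 0.192 [0.56390663 0.32020872 0.192     ] [-0.0007 -0.0105  0.0828] [0.0084 0.0084 0.0084 0.0084]
barrel 0.198 [0.5634296  0.32007403 0.198     ] [-0.0007 -0.0165  0.0823] [0.008  0.008  0.008  0.0081]
```

Request:
{"name": "arm_command", "arguments": {"deltas": [[0.013,0,-0.0007,0],[0.013,0.004,-0.0007,0],[0,0.004,0,0],[0,0,0,0],[0,0,0,0]]}}

```text
time: 7.52
tool_pos: [0.4889, 0.2726, 0.1732]
tcp_rot: [-1.319, 1.02, -1.02]
wrist_force: [0.1, -0.2, -3.4]
width: 0.15
```

```bash
python3 snap.py 7 wrist side top;python3 - <<'E'
import pickle
from h import *
s,c=pickle.load(open("wrist_7.pkl","rb")); w=c["color"]
crop(w,240,50,360,150,6,"pics/d1.png")
s,c=pickle.load(open("side_7.pkl","rb")); w=c["color"]
crop(w,200,150,280,250,7,"pics/d2.png")
s,c=pickle.load(open("top_7.pkl","rb")); w=c["color"]
crop(w,320,150,380,210,8,"pics/d3.png")
E
```

```text
7.525 [0.48886359 0.27264585 0.17320568] yaw -75.46444878481408 F [ 0.11 -0.22 -3.39] M [ 0.06 -0.01 -0.06] 0.14972441755534674 q6 1.781144405792212
```

View pics/d1.png

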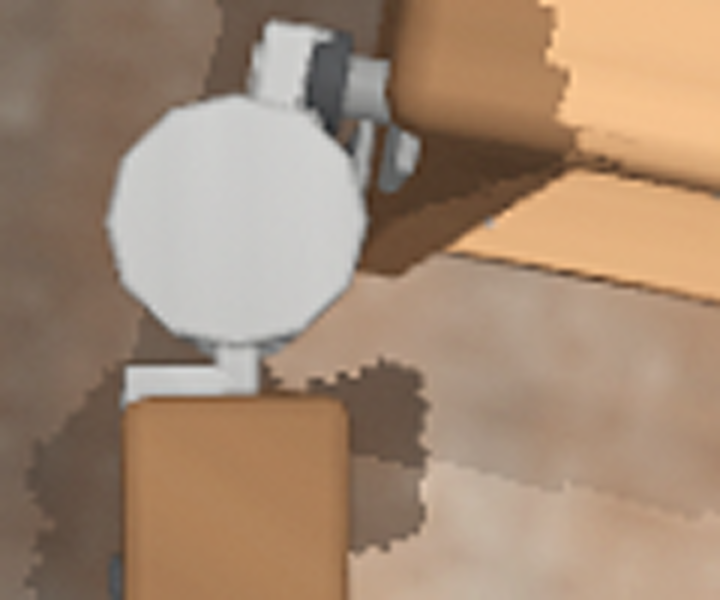

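View pics/d2.png

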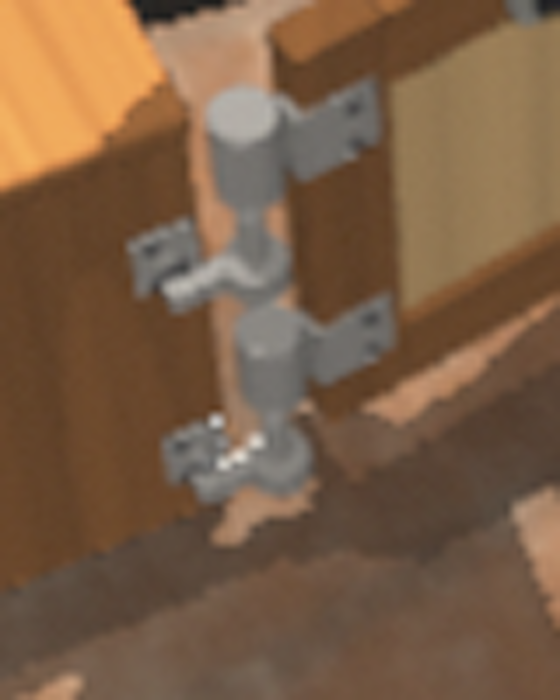

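View pics/d3.png

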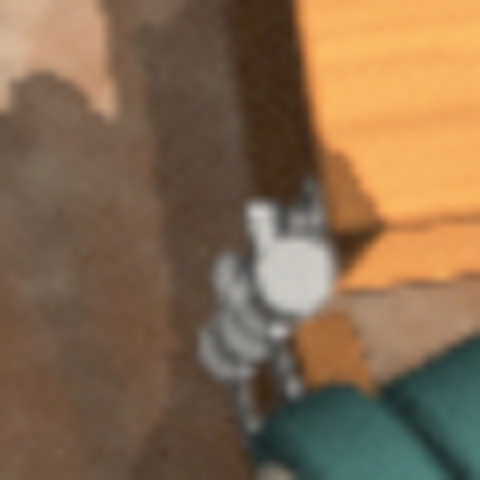

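Request:
{"name": "arm_command", "arguments": {"deltas": [[0,0.004,0,0],[0,0.004,0,0],[0,0.002,0,0],[0,0.002,0,0],[0,0.001,0,0],[0,0,0,0]]}}

```text
time: 8.43
tool_pos: [0.4889, 0.2725, 0.1602]
tcp_rot: [-1.319, 1.02, -1.02]
wrist_force: [0.0, -0.4, -3.2]
width: 0.147
```

```bash
python3 snap.py 8 side;python3 - <<'E'
import pickle
from h import *
s,c=pickle.load(open("side_8.pkl","rb")); w=c["color"]
crop(w,200,150,280,250,7,"pics/e2.png")
E
```

```text
8.425 [0.48886374 0.27254645 0.16023552] yaw -75.46243919210553 F [ 0.01 -0.36 -3.17] M [-0.02 -0.   -0.02] 0.1471377877919399 q6 1.7811240841618838
```

View pics/e2.png

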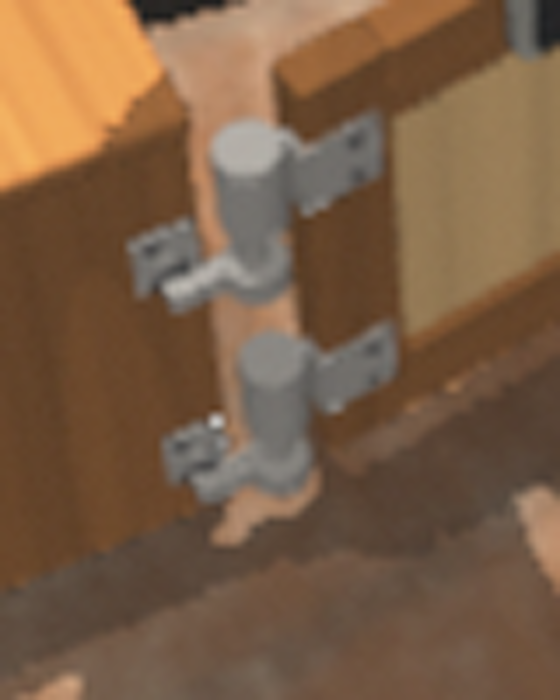

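Request:
{"name": "arm_command", "arguments": {"deltas": [[0,0.001,0,0],[0,0.001,0,0],[0,0.001,0,0],[0,0.001,0,0],[0,0,0,0]]}}

```text
time: 9.1
tool_pos: [0.4888, 0.2725, 0.1561]
tcp_rot: [-1.319, 1.02, -1.02]
wrist_force: [-0.1, 0.2, -3.5]
width: 0.151
```

```bash
python3 snap.py 9
```

```text
9.1 [0.48877081 0.27251383 0.15611403] yaw -75.45953288574033 F [-0.13  0.18 -3.51] M [-0.04 -0.01  0.01] 0.15062484809948842 q6 1.7811140866981845
```

No contact force yet; continue in small steps (about 11 mm to go).

Request:
{"name": "arm_command", "arguments": {"deltas": [[0,0.001,0,0],[0,0.0015,0,0],[0,0.0015,0,0],[0,0.001,0,0],[0,0,0,0]]}}

```text
time: 9.72
tool_pos: [0.4888, 0.2725, 0.1511]
tcp_rot: [-1.319, 1.02, -1.02]
wrist_force: [-0.9, 0.6, -3.8]
width: 0.153
```

```bash
python3 snap.py 10 side;python3 - <<'E'
import pickle
from h import *
s,c=pickle.load(open("side_10.pkl","rb")); w=c["color"]
crop(w,200,150,280,250,7,"pics/f2.png")
E
```

```text
9.725 [0.488788   0.27252355 0.15112457] yaw -75.45454492736032 F [-0.85  0.56 -3.81] M [-0.   -0.01 -0.01] 0.15340603194633498 q6 1.7810444881585887
```

View pics/f2.png

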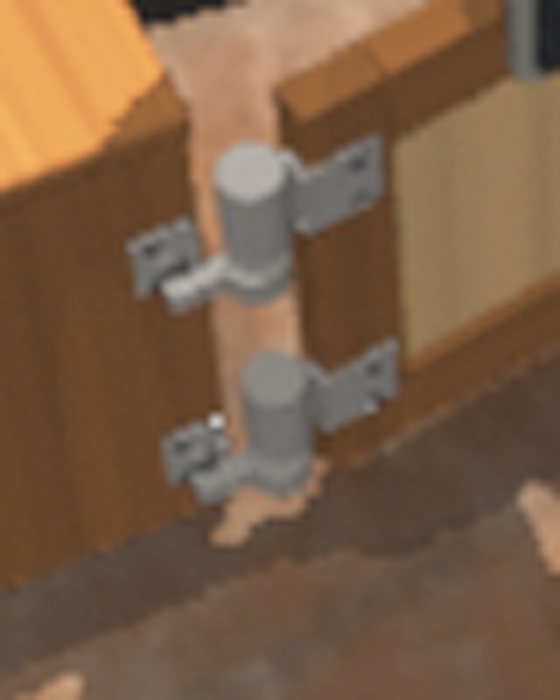

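Request:
{"name": "arm_command", "arguments": {"deltas": [[0,0.001,0,0],[0,0.001,0,0],[0,0.001,0,0],[0,0.001,0,0],[0,0,0,0]]}}

```text
time: 10.4
tool_pos: [0.4888, 0.2725, 0.1471]
tcp_rot: [-1.319, 1.02, -1.02]
wrist_force: [1.1, 0.1, -3.5]
width: 0.152
```

Request:
{"name": "arm_command", "arguments": {"deltas": [[0,0.0005,0,0],[0,0.0005,0,0],[0,0.0005,0,0],[0,0,0,0]]}}

```text
time: 10.9
tool_pos: [0.4889, 0.2725, 0.1457]
tcp_rot: [-1.319, 1.02, -1.02]
wrist_force: [0.4, 0.7, -2.5]
width: 0.152
```

```bash
python3 snap.py 11
```

```text
10.9 [0.48886495 0.27253645 0.14573837] yaw -75.45827335760532 F [ 0.44  0.73 -2.5 ] M [0.   0.05 0.04] 0.15187873972998905 q6 1.781070565138806
```

Request:
{"name": "arm_command", "arguments": {"deltas": [[0,0.0005,0,0],[0,0.0005,0,0],[0,0,0,0]]}}

```text
time: 11.28
tool_pos: [0.4889, 0.2726, 0.1451]
tcp_rot: [-1.318, 1.02, -1.02]
wrist_force: [-1.2, 0.3, -1.0]
width: 0.156
```

```bash
python3 snap.py 12 side;python3 - <<'E'
import pickle
from h import *
s,c=pickle.load(open("side_12.pkl","rb")); w=c["color"]
crop(w,200,150,280,250,7,"pics/g2.png")
E
```

```text
11.275 [0.48891038 0.2725721  0.14508405] yaw -75.46077304992183 F [-1.18  0.26 -1.04] M [-0.05  0.14  0.01] 0.15639042226409847 q6 1.781130547651325
```

View pics/g2.png

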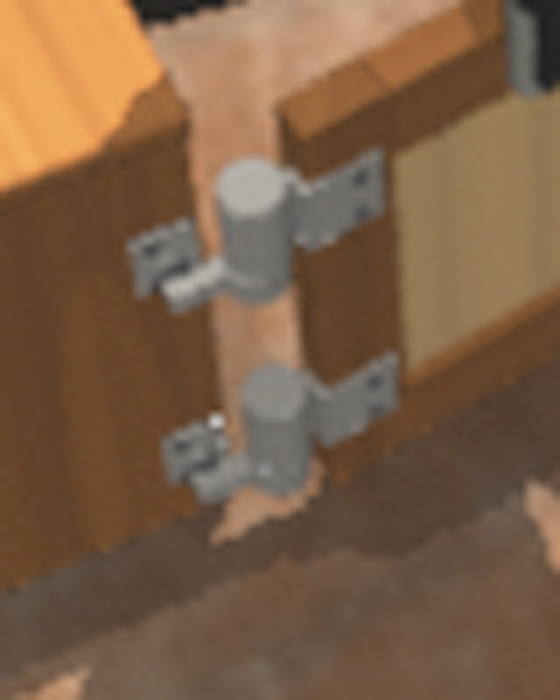

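Request:
{"name": "arm_command", "arguments": {"deltas": [[0,0.0005,0,0],[0,0.0005,0,0],[0,0,0,0],[0,0,0,0],[0,0,0,0]]}}

```text
time: 11.95
tool_pos: [0.4888, 0.2726, 0.1447]
tcp_rot: [-1.318, 1.02, -1.02]
wrist_force: [-4.5, -2.2, 4.7]
width: 0.148
```

Request:
{"name": "arm_command", "arguments": {"deltas": [[0,0,0,0],[0,0,0,0],[0,0,0,0],[0,0,0,0]], "fingers": 0.05}}

```text
time: 12.45
tool_pos: [0.489, 0.2726, 0.1437]
tcp_rot: [-1.319, 1.02, -1.02]
wrist_force: [-0.6, -0.3, 0.3]
width: 0.586
```

```bash
python3 snap.py 13 wrist
```

```text
12.45 [0.48898591 0.27256807 0.14367806] yaw -75.461948930513 F [-0.58 -0.32  0.32] M [ 0.06 -0.02 -0.08] 0.5859607267302791 q6 1.781093789727777
```

View pics/wrist_13.png

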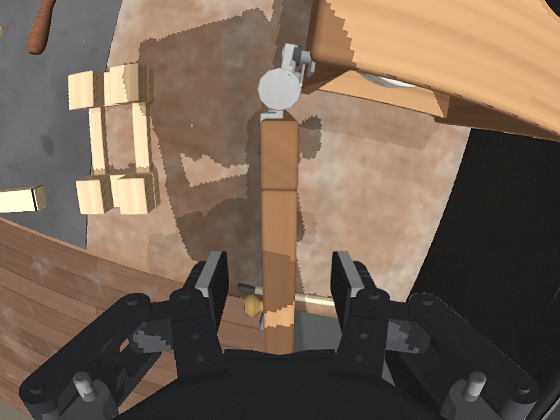

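Request:
{"name": "arm_command", "arguments": {"deltas": [[0,-0.015,0,0],[0,-0.025,0,0],[0,-0.02,0,0],[-0.018,0,-0.015,0],[-0.022,0,-0.015,0],[0,0,0,0]]}}

```text
time: 13.25
tool_pos: [0.4491, 0.3047, 0.2049]
tcp_rot: [-1.318, 1.018, -1.019]
wrist_force: [-0.8, 0.2, 0.0]
width: 0.585
```

Request:
{"name": "arm_command", "arguments": {"deltas": [[0,0,0,0],[0,0,0,0],[0,0,0,0],[0,0,0,0]], "fingers": 0.0, "newtons": 40}}

```text
time: 13.75
tool_pos: [0.4501, 0.3034, 0.2037]
tcp_rot: [-1.319, 1.021, -1.021]
wrist_force: [0.2, -0.7, 0.2]
width: 0.001
```

```bash
python3 snap.py 14 wrist side
```

```text
13.75 [0.45007004 0.30343859 0.20365431] yaw -75.49179173378839 F [ 0.2  -0.73  0.2 ] M [-0.03 -0.03  0.  ] 0.0005383986307048268 q6 1.8649673913777995
```

View pics/wrist_14.png

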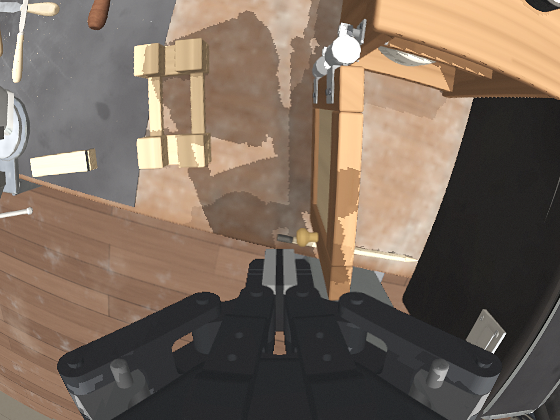

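View pics/side_14.png

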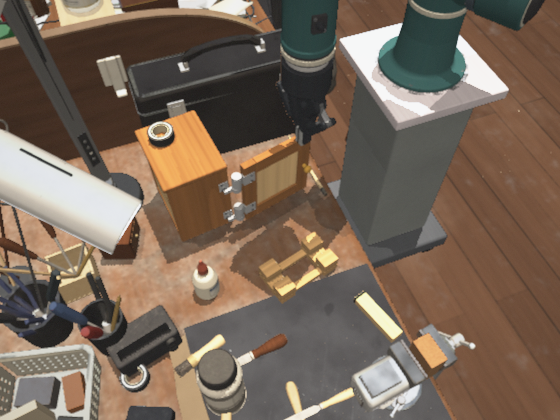

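Request:
{"name": "arm_command", "arguments": {"deltas": [[0,0.02,0,0],[0,0.02,0,0],[0,0.011,0,0],[0.006,0,0,0],[0.006,0,0,0],[0.005,0,0,0],[0,0,0,0]]}}

```text
time: 14.72
tool_pos: [0.4546, 0.287, 0.1535]
tcp_rot: [-1.317, 1.02, -1.021]
wrist_force: [-0.7, 0.9, -0.2]
width: -0.002
```

```bash
python3 snap.py 15 wrist
```

```text
14.725 [0.45463289 0.28702377 0.15354095] yaw -75.50800789252226 F [-0.72  0.89 -0.24] M [-0.    0.04  0.  ] -0.002322917084596158 q6 1.834654048802064
```

View pics/wrist_15.png

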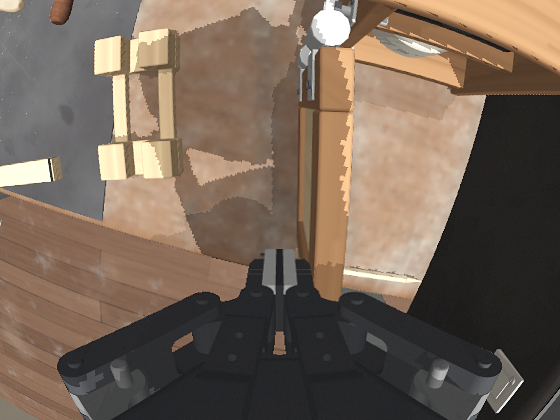

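Fingers are beside the outer face near the knob, at (315,270). Swing along the arc.

Request:
{"name": "arm_command", "arguments": {"deltas": [[0.008,0,-0.0012,-0.07],[0.008,0,-0.0012,-0.07],[0.008,0,-0.0012,-0.07],[0.008,0,-0.0012,-0.07],[0.008,0,-0.0012,-0.07],[0.008,0,-0.0012,-0.07],[0,0,0,0]]}}

```text
time: 15.65
tool_pos: [0.4677, 0.2409, 0.153]
tcp_rot: [-1.454, 0.701, -0.701]
wrist_force: [0.3, -0.7, -0.3]
width: 0.002
```

```bash
python3 snap.py 16 wrist
```

```text
15.65 [0.46765443 0.24086856 0.15304762] yaw -51.47688885681985 F [ 0.34 -0.73 -0.35] M [ 0.03 -0.03 -0.04] 0.002421408352677643 q6 1.3266037950995848
```

View pics/wrist_16.png

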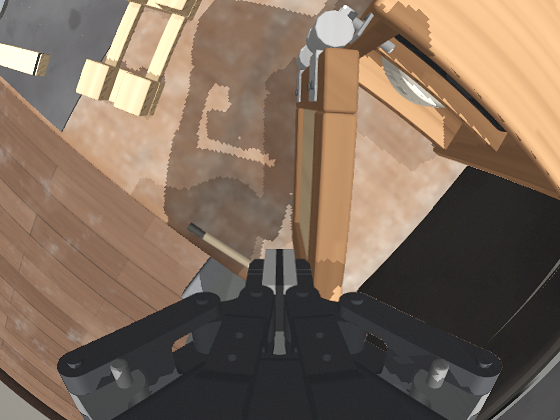

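Request:
{"name": "arm_command", "arguments": {"deltas": [[0.008,0,-0.0012,-0.07],[0.008,0,-0.0012,-0.07],[0.008,0,-0.0012,-0.07],[0.008,0,-0.0012,-0.07],[0.008,0,-0.0012,-0.07],[0.008,0,-0.0012,-0.07],[0.008,0,-0.0012,-0.07],[0.008,0,-0.0012,-0.07],[0.008,0,-0.0012,-0.07],[0.008,0,-0.0012,-0.07],[0,0,0,0]]}}

```text
time: 17.08
tool_pos: [0.5267, 0.1883, 0.1528]
tcp_rot: [-1.565, 0.156, -0.156]
wrist_force: [-1.2, 0.0, -0.3]
width: -0.002
```

```bash
python3 snap.py 17 wrist side
```

```text
17.075 [0.52666324 0.18830669 0.15284196] yaw -11.394505371300019 F [-1.16  0.01 -0.29] M [ 0.   -0.02 -0.07] -0.0019882333277714873 q6 0.49753116649827966
```

View pics/wrist_17.png

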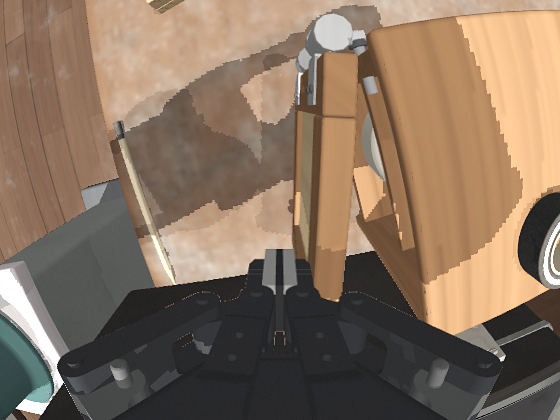

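View pics/side_17.png

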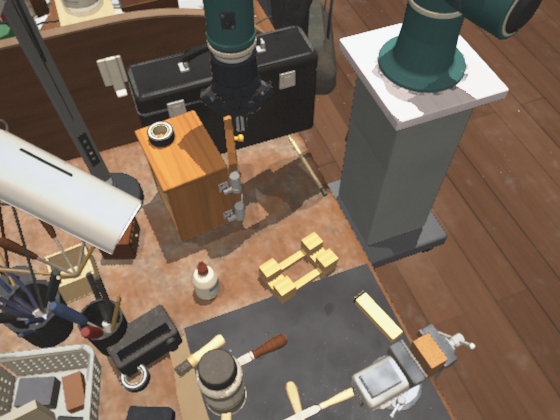

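Request:
{"name": "arm_command", "arguments": {"deltas": [[0.008,0,-0.0012,-0.07],[0.008,0,-0.0012,-0.07],[0.008,0,-0.0012,-0.07],[0.0045,0,-0.0007,-0.04],[0,0,0,0]]}}

```text
time: 17.8
tool_pos: [0.5541, 0.1811, 0.1528]
tcp_rot: [-1.57, -0.04, 0.041]
wrist_force: [-0.2, 0.0, -0.2]
width: 0.001
```

```bash
python3 snap.py 18 wrist
```

```text
17.8 [0.5540804  0.18106062 0.15275963] yaw 2.9557426828717936 F [-0.15  0.04 -0.17] M [ 0.01 -0.04  0.06] 0.0012841756199138542 q6 0.221342744641873
```

View pics/wrist_18.png

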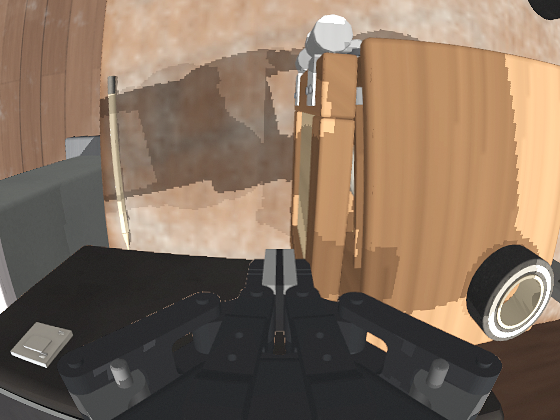

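Request:
{"name": "arm_command", "arguments": {"deltas": [[0.002,0,0,-0.015],[0.002,0,0,-0.015],[0.0015,0,0,-0.015],[0,0,0,0]]}}

```text
time: 18.35
tool_pos: [0.5598, 0.1813, 0.1528]
tcp_rot: [-1.569, -0.077, 0.077]
wrist_force: [0.7, 0.2, -0.5]
width: 0.003
```

Request:
{"name": "arm_command", "arguments": {"deltas": [[0.001,0,0,-0.01],[0.001,0,0,0],[0,0,0,0]]}}

```text
time: 18.73
tool_pos: [0.5617, 0.1814, 0.1527]
tcp_rot: [-1.569, -0.085, 0.085]
wrist_force: [0.1, 0.8, -0.1]
width: 0.002
```

```bash
python3 snap.py 19 wrist
```

```text
18.725 [0.56173109 0.18137059 0.15272273] yaw 6.185322275835737 F [ 0.1   0.78 -0.08] M [-0.06  0.09  0.  ] 0.0016914832622846653 q6 0.16217008563107355
```

View pics/wrist_19.png

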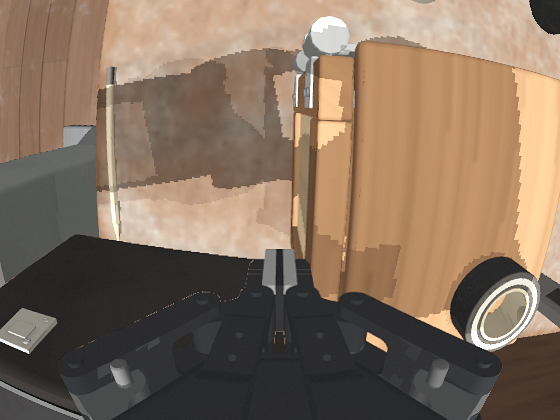

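Nearly shut, no reaction yet. A little more until contact shows.

Request:
{"name": "arm_command", "arguments": {"deltas": [[0.001,0,0,0],[0.001,0,0,0],[0,0,0,0]]}}

```text
time: 19.15
tool_pos: [0.563, 0.1815, 0.1526]
tcp_rot: [-1.569, -0.084, 0.086]
wrist_force: [-3.8, 0.1, 1.9]
width: -0.003
```

Request:
{"name": "arm_command", "arguments": {"deltas": [[0.001,0,0,0],[0,0,0,0]]}}

```text
time: 19.4
tool_pos: [0.5631, 0.1816, 0.1526]
tcp_rot: [-1.57, -0.082, 0.088]
wrist_force: [-6.3, -1.0, 4.0]
width: 0.001
```

Request:
{"name": "arm_command", "arguments": {"deltas": [[-0.003,0,0,0],[-0.01,0,0,0],[-0.03,0,0,0],[-0.03,-0.02,0,0],[-0.01,-0.05,0,0],[0,-0.05,0,0],[0,0,0,0]]}}

```text
time: 20.27
tool_pos: [0.485, 0.1738, 0.2788]
tcp_rot: [-1.566, -0.094, 0.076]
wrist_force: [1.2, 1.0, -0.6]
width: -0.006
```

```bash
python3 snap.py 20 wrist side top;python3 - <<'E'
import pickle
from h import *
s,c=pickle.load(open("side_20.pkl","rb")); w=c["color"]
crop(w,120,90,280,250,5,"pics/k2.png")
E
```

```text
20.275 [0.48501211 0.17376455 0.27881693] yaw 6.197859697370104 F [ 1.21  1.05 -0.57] M [ 0.05 -0.01 -0.03] -0.005566773401373746 q6 0.18750332144656345
```

View pics/wrist_20.png

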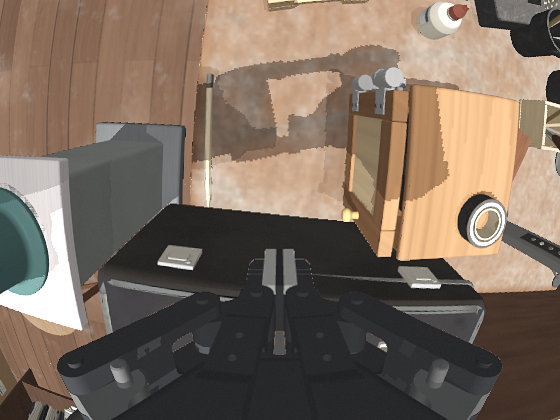

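View pics/k2.png

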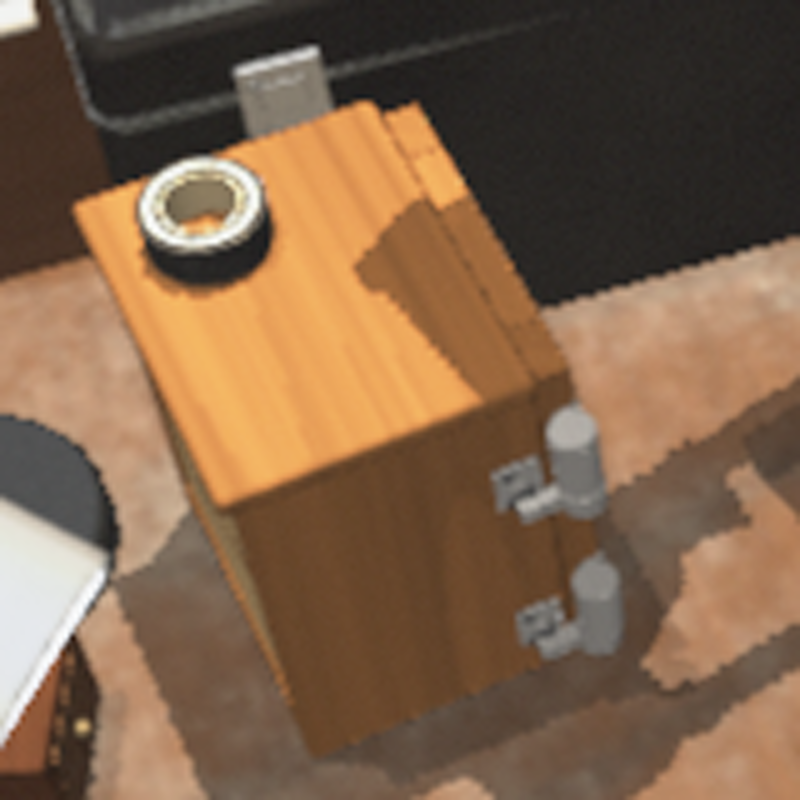

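```bash
python3 - <<'E'
import pickle
from h import *
s,c=pickle.load(open("wrist_20.pkl","rb")); w=c["color"]
crop(w,335,60,435,265,4,"pics/l.png"); 
E
```

```text
(no output)
```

View pics/l.png

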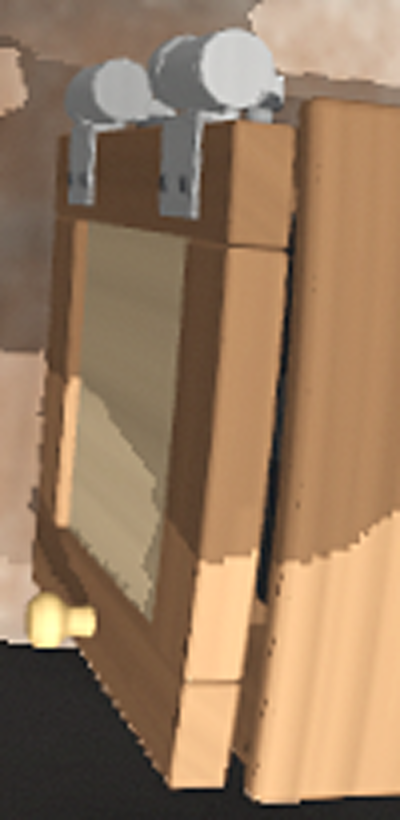

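```bash
python3 - <<'E'
from wfit import *
s,c=pickle.load(open("wrist_20.pkl","rb")); a=cr(335,60,4)
def ang(p,q,z):
    A=watz(c,s,*a(*p),z);B=watz(c,s,*a(*q),z);d=A-B;print(A.round(4),B.round(4),np.degrees(np.arctan2(-d[0],d[1])),np.linalg.norm(d))
ang((294,126),(225,787),.170); ang((237,121),(170,787),.170); ang((300,105),(247,795),.176)
E
```

```text
[0.578  0.2793 0.17  ] [0.5895 0.1376 0.17  ] 4.624835338137308 0.1421569003663636
[0.5656 0.2779 0.17  ] [0.5764 0.1368 0.17  ] 4.35172270086386 0.14156506743335617
[0.5763 0.283  0.176 ] [0.5925 0.1387 0.176 ] 6.386519598864936 0.1451905275239181
```

Request:
{"name": "arm_command", "arguments": {"deltas": [[0,-0.02,0,0],[0.03,0,0.03,0],[0.03,0,0.03,0],[0,0,0,0],[0,0,0,0],[0,0,0,0],[0,0,0,0]]}}

```text
time: 21.3
tool_pos: [0.535, 0.2382, 0.2931]
tcp_rot: [-1.569, -0.084, 0.084]
wrist_force: [-0.1, 0.4, 0.5]
width: -0.003
```

```bash
python3 snap.py 21 wrist;python3 - <<'E'
import pickle
from h import *
s,c=pickle.load(open("wrist_21.pkl","rb")); w=c["color"]
crop(w,250,60,370,290,3.4,"pics/m.png"); 
E
```

```text
21.3 [0.53498204 0.23824714 0.29305117] yaw 6.150661322960469 F [-0.13  0.36  0.5 ] M [ 0.01 -0.03 -0.02] -0.0034194169244524284 q6 0.2691236891814804
```

View pics/wrist_21.png

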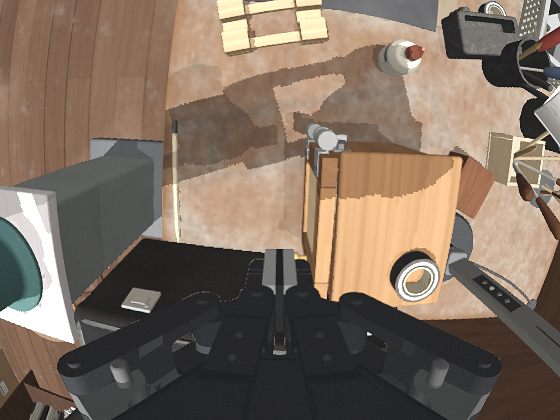

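View pics/m.png

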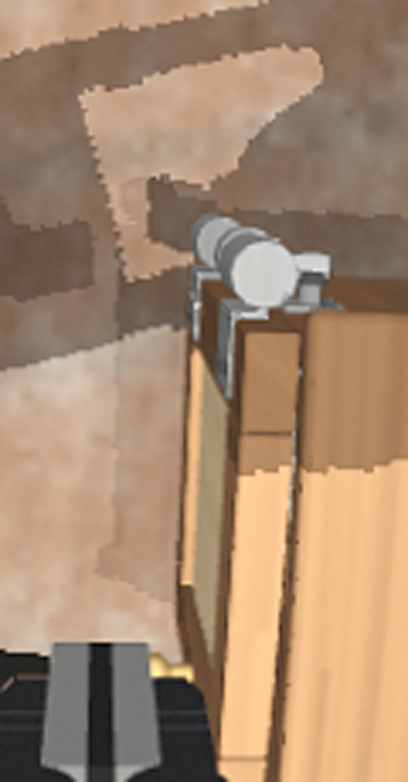

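```bash
python3 - <<'E'
from wfit import *
s,c=pickle.load(open("wrist_21.pkl","rb")); a=cr(250,60,3.4)
def ang(p,q,z):
    A=watz(c,s,*a(*p),z);B=watz(c,s,*a(*q),z);d=A-B;print(np.degrees(np.arctan2(-d[0],d[1])),np.linalg.norm(d))
ang((300,336),(266,775),.170); ang((244,336),(218,775),.170); ang((306,318),(275,780),.176)
E
```

```text
4.948120127002391 0.12112328048530693
5.09769796058075 0.12056981032812843
5.599508727581429 0.12437311904900779
```

```bash
python3 -c "
from workcell import job
print(job.finish_job())"
```

```text
the job is handed in; nothing more can be done
None
```

I hung the door on both pins, let go of it and swung it shut, then handed the job in at about 21 s of the 48 s allowed.

- **Lifting:** I gripped the door by its top rail and took it out of the rest. I moved it sideways to the pins, which the wrist camera put about 5 mm nearer the cabinet than nominal.
- **Lowering:** The door stood about 82° open and went down in small steps with no sign of jamming. The load came off the wrist at the height I expected for the shoulders. I pressed about 0.5 mm further and held it there for over 0.3 s before letting go. The net push on the door was then about 8 N, against the 60 N limit.
- **Closing:** I pushed the outer face round with the closed fingers until the cabinet pushed back with about 6 N, then backed the arm well clear.

**Last checks:**
- **Barrels:** The side view after closing shows both barrels down on their shoulders.
- **Shut angle:** Two wrist pictures disagree slightly, putting the door about 2° and about 0.6° from the cabinet front. Both are inside the 4.5° limit.
- **Bystanders:** The glue bottle stands upright in the last picture. The sanding block is out of that view, but nothing I moved went near it.
- **Camera disagreement:** The top and side cameras disagreed by 7–9 mm in y on absolute positions, so I placed the door using the wrist camera instead.

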